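# Test the latching stop button of a screwdriving machine and reset it

### The arm

A 6-joint arm with a two-finger parallel gripper is mounted at the origin on the work surface. World frame = base frame: x ahead of the robot, y to its left, z up, the work surface at z = 0. Lengths are in mm, angles in rad, forces in N, time in s.
With the tool pointing down it reaches from about 375 to 975 mm from the base axis. Payload 3.8 kg.
Tool frame: the origin (TCP) lies at the very end of the fingers, on their centre line; the grasp point (between the pads) lies 19 mm behind it; z points along the fingers, y is the line along which they close (so a half turn about z gives the same grasp; the last joint's range is limited). The gripper opens to 88 mm and grips with 3 to 60 N. Pads are 18 mm wide; open, the fingers measure 123 mm over their backs; the gripper's body (75 mm by 187 mm) begins 45 mm behind the grasp point.
Start: joints at [-1.155, 0.264, 1.604, -0, 1.274, -0.037], TCP at [295.296, -606.975, 238.706] pointing down, gripper open.
Joint ranges: [-2.63, 2.63], [-0.94, 2.18], [0.31, 2.57], [-1.31, 4.45], [0, 2.66], [-2.55, 2.55]. Speed limits (rad/s): [2.57, 2.57, 3.14, 3.14, 3.14, 3.14].

### API

Orientations are given as a unit quaternion [x, y, z, w].
In Python, from station import sense, capture, job_done, find_in gives the robot as it stands.
- The arm moves only by the tool arm_command, never from a script. Its argument "motion" is text: rows parted by semicolons, each of 5 numbers parted by spaces: the shift along the world's x, y, z normalised to -1 to 1, where 1 is 0.4 m, then the turn about the world's z normalised to -1 to 1, where 1 is 120 degrees, then the opening, from 0 (shut) to 1 (fully open). In form: tx ty tz roll fingers; .... A call has 1 to 5 rows; each row shifts and turns the commanded pose from where the row before left it; what a row does not reach is not made up. A row lasts 1/8 s, in which the tool goes at most 62.5 mm and 10.7 degrees, less where a joint would pass 70% of its speed; a pose out of reach is approached as far as the arm can. A call with a number of a shift or a turn outside -1 to 1 is refused whole. A call with a gripper value outside its range is refused whole. The fingers move at their own pace and stop on an object; "squeeze" is the grip in N (left out, the last holds). Time passes only in rows, so rows that do not move let the fingers close. It gives the time, the measured TCP pose, the force, the opening and the grip force at its end, in the units of the state.
- sense(): the state, without advancing time (a new reading comes with each control period).
- capture(name): name is "side" or "top" or "wrist"; returns a dict with "image" (480x640x3 uint8, red, green, blue), "intrinsics" (3x3 intrinsics, pixels), "T" (4x4, takes a point from camera to world coordinates). Camera axes: x right, y down, z forward; pixel columns grow to the right and rows downward; lengths in mm; the calibration is good to about 2 mm. The wrist camera is an equidistant fisheye: a pixel r from the principal point sees the ray r / f radians off the axis. A picture is of the moment at which its call begins. There is no depth.
- job_done(): hands the job in; it is judged then, once.
Trained networks look in the newest picture that a camera, given by its name, has taken for a name from the list of things; names that differ only in an ending like _2 or _b are one class to them, and where a whole thing is asked for, a point or a joint stands for the part that bears it (a point fixed in the world has none). Each returns a list of dicts, best first, with "score" (0 to 1); they miss things now and then, are a little off and sometimes report something else, mostly with a low value. They report only what shows in the picture. A call takes as long as a camera call.
- find_in(camera, label): "box" ([left, top, width, height] in pixels, round what is visible of it).
The state is a dict: "clock": time; "q": joint angles; "dq": joint speeds; "joint_torque": joint torques, N m; "tcp_pos": TCP position; "eef_rot": TCP orientation; "force": force on the tool from outside, world axes, zero at the start; "wrist_torque": the same for the moment, N m; "opening": finger opening in mm; "grasp_force": force on a finger pad.
Only numpy, scipy, OpenCV 4.12 (cv2) and the standard library are available. Lean on these libraries where they do the work, as an engineer would, in place of code of your own. Each camera call takes 0.05 s, during which the arm holds its last target. There are 200 camera calls.

### The job

Test the machine's stop button: press the big mushroom head fully in until it latches and stays in, then push its grip bar round clockwise (seen from above) so that the latch lets go and the head springs back out and turns back. Then press the square reset button on the operator box fully in and let go of it, leaving the round start button and all the loose things on the bench alone.

Things in the scene. Friction and masses are not known exactly. Their poses are not given: they have to be found in the camera images.
- stop_station: White steel box 110 x 110 x 65 mm screwed to the bench; origin at the centre of its underside. On its top a round collar (52 mm diameter, up to 75 mm above the bench) and above that the round mushroom head, 60 mm diameter, 16 mm thick, on a vertical axis through the box's centre.
- stop_top (a point): Centre of the top of the grip bar on the mushroom head; moves and turns with the head. The bar stands across the middle of the head: 54 mm long, 11 mm wide, 20 mm high, its top 122 mm above the bench when the head is out. x runs along the bar, y across it, z up the head's axis. Either end of the bar can be pushed sideways with a fingertip to turn the head.
- stop_plunger (a joint): How far the mushroom head is pushed in, m: 0 = fully out, 0.010 = bottom. Pushing needs a force rising from 2 N to as much as 10 N, then meets a hard stop. Past about 0.009 a latch catches and the head stays in at about 0.0085 when let go; less deep, it springs out again.
- stop_head (a joint): Twist of the head, rad: 0 at rest, positive clockwise seen from above, hard stop at 0.9. A light spring turns it back to 0 (0.02 to 0.05 Nm; latched in, friction can double this). With the head latched in, turning to between 0.4 and 0.6 frees the latch and the head springs out 10 mm (with 2 to 5 N, so it stays down while something rests on it).
- operator_box: White box 180 (its y) x 90 x 50 mm screwed to the bench, origin at the centre of its underside. On its top two grey push buttons 96 mm apart along its length: one square (reset), one round (start); which end is which varies.
- reset_top (a point): Centre of the top of the square reset button, 68 mm above the bench when out: a 30 x 30 mm grey cap standing 10 mm proud of a square 44 mm collar. z up; x and y along the cap's sides.
- reset_button (a joint): Travel of the reset button, m: 0 = out, 0.006 = fully in (5 N there, then a hard stop); springs back by itself.
- start_top (a point): Centre of the top of the round start button, 68 mm above the bench: a 32 mm diameter grey cap of the same height on a round 46 mm collar. Not to be pressed.
- start_button (a joint): Travel of the start button, m: 0 = out, 0.006 = fully in. Not to be pressed.
- motor_a: Loose small motor standing upright, 36 mm diameter, 78 mm high with its shaft; origin at the centre of its underside. Leave alone.
- motor_b: Second loose motor, the same as motor_a. Leave alone.
- screwdriver: Loose screwdriver about 25 mm thick lying on the bench between the robot and the stations. Leave alone.
- tape_roll: Loose roll of tape lying flat, 70 mm diameter, 20 mm high. Leave alone.
- screw_tray: Loose open tray 90 x 70 x 30 mm beyond the stations. Leave alone.
- fixture_nest: Loose fixture block 80 x 120 x 42 mm with a channel, beyond the stations. Leave alone.
- wrench: Loose flat steel wrench lying on the bench. Leave alone.

How it is judged:
By the outcome, as a careful person would: the job done as asked, in the order asked, and still so for the second after the job is handed in, with the robot touching nothing.
It also fails if it takes over 48 s, if anything falls off the work surface, if the arm or the gripper's body presses on something with over 40 N, if the wrist force passes 120 N, or if a joint passes its speed limit or range.

## Working session

There is one attempt and no reset: what is moved stays moved. The work goes in short steps, Python scripts to look and compute and a tool call to move; the robot and the scene stay as the last step left them, time stands still between calls to the robot, and variables do not carry over. Pictures are saved under pics/ and viewed, at most 10 in all, crops included, and the job is handed in when it is done.

Besides the shell and the picture viewer there is one more tool, called after ">>>" as a command line: name --argument value ..., lists and objects as JSON in quotes. arm_command: Moves the arm, as the interface text tells. Its arguments: {"type":"object","properties":{"motion":{"type":"string"},"squeeze":{"type":"number"}},"required":["motion"]}

```bash
mkdir -p pics
cat > h.py <<'E'
import numpy as np, cv2
from station import sense, capture, job_done, find_in
def ray(c,u,v):
    K=np.array(c["intrinsics"]);T=np.array(c["T"])
    d=T[:3,:3]@np.array([(u-K[0,2])/K[0,0],(v-K[1,2])/K[1,1],1]); return T[:3,3],d
def at(c,u,v,z):
    o,d=ray(c,u,v); return (o+d*(z-o[2])/d[2]).round(1)
def save(c,n): cv2.imwrite("pics/"+n,c["image"][:,:,::-1])
E
python3 - <<'E'
from h import *
for n in("top","side"):
    c=capture(n); save(c,n+"1.png"); print(n,np.array(c["intrinsics"]).round(0).tolist(),np.array(c["T"]).round(2).tolist())
    for l,z in(("stop_top",122),("stop_station",65),("operator_box",50),("reset_top",68),("start_top",68)):
        for r in find_in(n,l)[:2]:
            b=r["box"]; print(l,round(r["score"],2),np.round(b),at(c,b[0]+b[2]/2,b[1]+b[3]/2,z))
print(sense())
E
```

```text
top [[434.0, 0.0, 324.0], [0.0, 434.0, 242.0], [0.0, 0.0, 1.0]] [[0.01, -1.0, 0.07, 476.61], [-1.0, -0.01, 0.03, -31.88], [-0.03, -0.07, -1.0, 1107.82], [0.0, 0.0, 0.0, 1.0]]
stop_top 0.62 [209. 217.  26.  28.] [570.3 237.1 122. ]
stop_station 0.82 [200. 209.  54.  48.] [569.9 242.5  65. ]
operator_box 0.65 [350. 232.  82.  41.] [ 529.6 -159.1   50. ]
reset_top 0.53 [406. 247.  13.   8.] [ 532.8 -206.7   68. ]
start_top 0.68 [366. 247.  13.  16.] [ 521.8 -112.    68. ]
side [[545.0, 0.0, 323.0], [0.0, 545.0, 244.0], [0.0, 0.0, 1.0]] [[-0.93, -0.24, 0.28, 209.8], [-0.37, 0.6, -0.71, 841.53], [-0.0, -0.77, -0.64, 878.62], [0.0, 0.0, 0.0, 1.0]]
stop_top 0.84 [248. 312.  30.  28.] [559.2 263.5 122. ]
stop_station 0.64 [224. 314.  79.  75.] [555.9 276.6  65. ]
operator_box 0.66 [323. 204.  57.  65.] [ 521.9 -122.5   50. ]
operator_box 0.37 [244. 315.  35.  28.] [591.4 216.   50. ]
reset_top 0.7 [249. 313.  29.  28.] [582.  224.7  68. ]
reset_top 0.57 [352. 206.  15.   8.] [ 531.3 -207.1   68. ]
start_top 0.69 [343. 228.  11.  11.] [ 524.5 -108.6   68. ]
start_top 0.25 [350. 204.  14.  13.] [ 536.5 -204.8   68. ]
{'clock': 0.6, 'q': array([-1.15491880e+00,  2.63844887e-01,  1.60401542e+00,  3.53262557e-06,
        1.27369922e+00, -3.69085273e-02]), 'dq': array([ 4.88036700e-04,  4.95609314e-04, -1.55469884e-04,  2.92777220e-05,
       -8.54455663e-05, -1.00026051e-03]), 'joint_torque': array([-7.31149839e-06, -5.01652372e+01, -3.57005274e+01,  7.28125102e-02,
        1.88151095e-02, -6.85413625e-06]), 'tcp_pos': array([ 295.28333834, -606.97336389,  238.7345545 ]), 'eef_rot': array([9.74482485e-01, 2.24463554e-01, 4.77904118e-06, 1.59517992e-05]), 'force': array([0.36852576, 0.57650685, 0.15173949]), 'wrist_torque': array([-0.01224838,  0.01445656,  0.04751126]), 'grasp_force': 0.0, 'opening': 88.21436888580628}
```

Run:
```python
import cv2
t=cv2.imread("pics/top1.png");s=cv2.imread("pics/side1.png")
a=cv2.resize(t[150:330,160:460],(800,480),interpolation=cv2.INTER_CUBIC)
cv2.imwrite("pics/topc.png",a)
b=cv2.resize(s[190:410,200:400],(545,600),interpolation=cv2.INTER_CUBIC)
cv2.imwrite("pics/sidec.png",b)
```

```text
(no output)
```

View pics/topc.png

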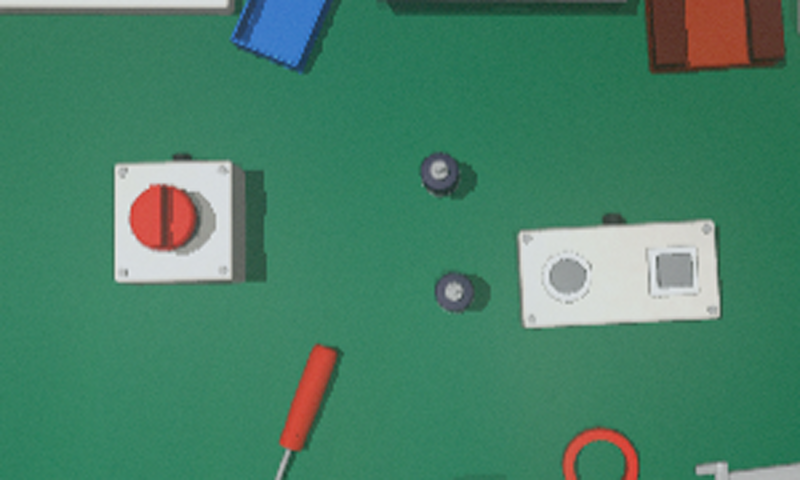

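View pics/sidec.png

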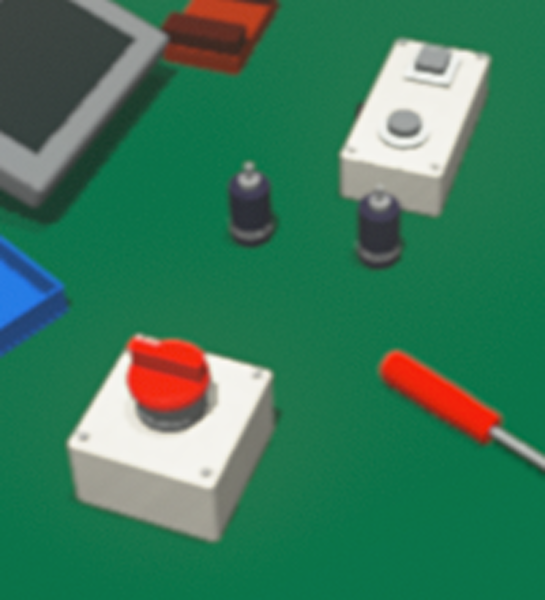

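View pics/top1.png

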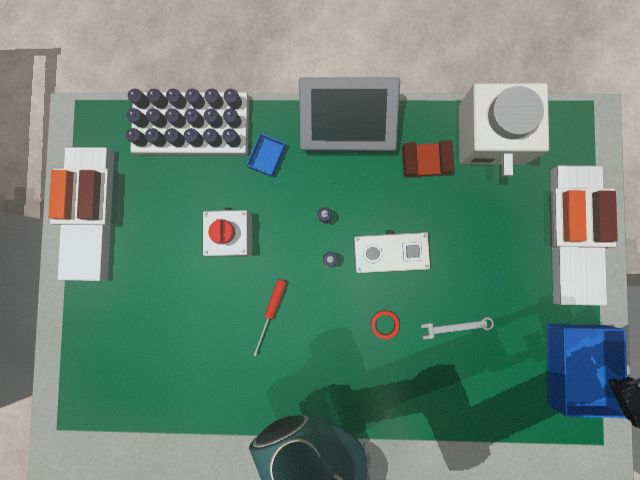

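The pictures show the stop station (head at about px 221,231 in top) with its bar running roughly along world x. The operator box has the round start button at about (373,253) and the square reset at about (413,251). The motors stand between the two. Next I'll refine by segmentation.

Run:
```python
from h import *
from scipy.optimize import least_squares
C={n:capture(n) for n in("top","side")}
def comp(n,m,x,y,w,h):
    k=np.zeros_like(m);k[y:y+h,x:x+w]=m[y:y+h,x:x+w]
    k=k.astype(np.uint8);N,l,s,c=cv2.connectedComponentsWithStats(k);i=1+np.argmax(s[1:,4]);return c[i],s[i],np.argwhere(l==i)[:,::-1].astype(np.float32)
def tri(a,b):
    A=[];B=[]
    for n,p in(("top",a),("side",b)):
        o,d=ray(C[n],*p);d/=np.linalg.norm(d);P=np.eye(3)-np.outer(d,d);A.append(P);B.append(P@o)
    A=np.vstack(A);B=np.hstack(B);x=np.linalg.lstsq(A,B,rcond=None)[0];return x.round(1),np.linalg.norm(A@x-B).round(1)
def m(n,kind):
    i=C[n]["image"].astype(int);r,g,b=i[...,0],i[...,1],i[...,2]
    if kind=="red": return (r>110)&(g<90)
    if kind=="white": return (i.min(2)>150)
    if kind=="grey": return (i.min(2)>80)&(i.max(2)<185)&(np.ptp(i,axis=2)<25)
ct,st,_=comp("top",m("top","red"),190,200,70,65);cs,ss,_=comp("side",m("side","red"),220,300,90,100)
print("head",ct,st,at(C["top"],*ct,105),cs,ss)
for n,w in(("top",(195,200,70,65)),("side",(215,300,100,95))):
    _,s,p=comp(n,m(n,"white"),*w); print("station white",s,cv2.minAreaRect(p))
    c=cv2.minAreaRect(p)[0]; print(at(C[n],*c,65))
_,s,p=comp("top",m("top","white"),345,225,95,55);R=cv2.minAreaRect(p);print("op",R,at(C["top"],*R[0],50),[at(C["top"],*q,50).tolist() for q in cv2.boxPoints(R)])
for nm,wt,ws in(("reset",(403,242,20,19),(350,203,18,14)),("start",(363,244,20,19),(340,226,18,16))):
    a,s1,_=comp("top",m("top","grey"),*wt);b,s2,_=comp("side",m("side","grey"),*ws)
    print(nm,a,s1,b,s2,at(C["top"],*a,68),at(C["side"],*b,68),tri(a,b))
# bar edges
i=C["top"]["image"]; print(i[228:240:4,208:236,0].tolist())
h=[cv2.resize(C["top"]["image"][205:260,195:260],(520,440),interpolation=cv2.INTER_CUBIC),cv2.resize(C["side"]["image"][300:355,230:265],(280,440),interpolation=cv2.INTER_CUBIC)]
cv2.imwrite("pics/z.png",np.hstack(h)[:,:,::-1])
```

```text
head [220.7719715  231.19477435] [209 220  24  24 421] [571.1 245.4 105. ] [261.00625978 327.32237872] [247 315  30  26 639]
station white [ 203  210   44   46 1319] ((224.5, 232.5), (45.0, 43.0), 90.0)
[571.8 247.2  65. ]
station white [ 225  319   75   53 1833] ((261.0242919921875, 341.4822082519531), (55.331932067871094, 61.39311599731445), 27.255327224731445)
[571.5 256.2  65. ]
op ((391.68035888671875, 252.5164031982422), (36.38807678222656, 73.77484893798828), 87.0643310546875) [ 528.9 -159.9   50. ] [[567.6, -67.9, 50.0], [578.9, -246.7, 50.0], [490.7, -250.9, 50.0], [479.1, -73.3, 50.0]]
reset [412.5        251.06179775] [406 245  14  13 178] [358.39090909 211.56363636] [352 206  13  11 110] [ 532.1 -207.2   68. ] [ 531.1 -201.5   68. ] (array([ 532.7, -207.9,   63.1]), np.float64(0.5))
start [372.37837838 253.19594595] [366 247  14  13 148] [347.81553398 235.29126214] [342 231  13  10 103] [ 525.8 -111.8   68. ] [ 524.1 -104.    68. ] (array([ 526.5, -112.2,   61. ]), np.float64(0.5))
[[210, 205, 216, 214, 215, 215, 216, 215, 212, 215, 215, 213, 143, 94, 101, 146, 148, 215, 215, 216, 215, 214, 215, 185, 139, 80, 114, 123], [192, 211, 216, 215, 216, 215, 215, 214, 214, 216, 214, 215, 144, 95, 109, 149, 151, 215, 215, 215, 214, 216, 214, 196, 153, 100, 71, 125], [214, 192, 211, 214, 214, 216, 214, 216, 213, 215, 215, 214, 146, 96, 108, 148, 203, 216, 216, 214, 214, 213, 186, 153, 105, 73, 114, 151]]
```

View pics/z.png

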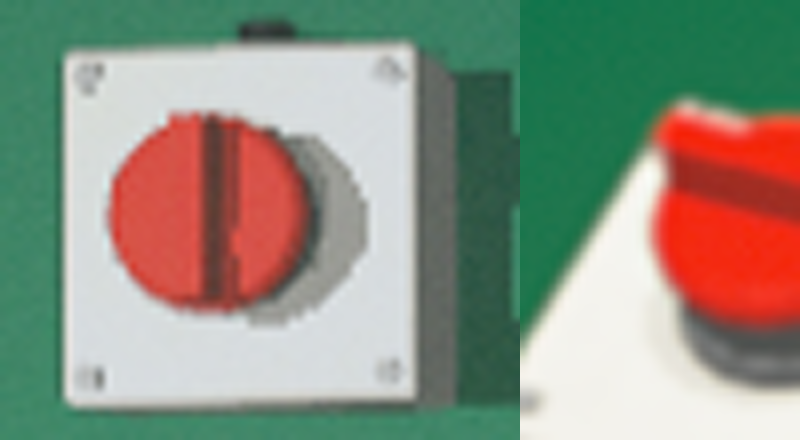

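>>> arm_command --motion "0.046 0.14 0 -0.043 0;0.046 0.14 0 -0.043 0;0.046 0.14 0 -0.043 0;0.046 0.14 0 -0.043 0;0.046 0.14 0 -0.043 0" --squeeze 20

```text
clock: 1.32
tcp_pos: [387.7, -325.3, 239.0]
eef_rot: [1.0, -0.0, 0.0, 0.0]
force: [0.8, 0.3, 0.4]
opening: 40.8
grasp_force: 0.0
```

Run:
```python
from h import *
c=capture("top")
print(at(c,219.1,231.4,122),at(c,219.1,219.2,122),at(c,219.1,243.7,122))
for u,v in((203,211),(247,210),(247,255.5),(203,255.5)): print(at(c,u,v,65))
s=sense();print(s["q"],s["tcp_pos"],s["eef_rot"],s["opening"])
```

```text
[569.  244.5 122. ] [597.3 245.4 122. ] [540.6 243.6 122. ]
[624.1 301.9  65. ]
[627.5 193.5  65. ]
[516.5 190.5  65. ]
[515.1 298.1  65. ]
[-0.73995442 -0.06300752  1.96191803  0.00527855  1.24509963  0.83035844] [ 389.01994449 -319.15621217  238.72725911] [ 9.99995962e-01 -6.05776248e-04  7.93282945e-04 -2.66068410e-03] 35.94795533985292
```

>>> arm_command --motion "0.045 0.14 0 0 0;0.045 0.14 0 0 0;0.045 0.14 0 0 0;0.045 0.14 0 0 0;0.045 0.14 0 0 0"

```text
clock: 2.0
tcp_pos: [477.8, -45.4, 239.2]
eef_rot: [1.0, 0.001, 0.001, 0.0]
force: [1.4, -0.2, -0.3]
opening: 0.5
grasp_force: 0.0
```

>>> arm_command --motion "0.045 0.14 0 0 0;0.045 0.14 0 0 0;0.045 0.14 0 0 0;0.045 0.14 0 0 0;0 0 0 0 0"

```text
clock: 2.62
tcp_pos: [550.1, 180.4, 238.6]
eef_rot: [1.0, 0.004, 0.0, -0.0]
force: [-1.4, -0.6, -0.4]
opening: 0.4
grasp_force: 0.0
```

Run:
```python
from h import *
c=capture("top");s=sense();print(s["q"],s["tcp_pos"],s["eef_rot"],s["opening"],s["force"])
c=capture("wrist");save(c,"w1.png");print(np.array(c["intrinsics"]),np.array(c["T"]).round(2))
for r in find_in("wrist","stop_top")[:2]: print(r)
```

```text
[ 2.70999514e-01  8.14358918e-02  1.81669277e+00 -3.67393949e-04
  1.24404634e+00  1.83586163e+00] [549.44032248 178.37377313 238.46002851] [ 9.99995364e-01  3.02610961e-03 -2.34706149e-04  2.44861869e-04] 0.970303873300742 [ 0.89569193  0.12589812 -0.36868794]
[[371.64829954   0.         321.56039077]
 [  0.         371.64829954 242.20592755]
 [  0.           0.           1.        ]] [[ 1.0000e-02 -9.6000e-01 -2.8000e-01  6.2254e+02]
 [-1.0000e+00 -1.0000e-02 -0.0000e+00  1.7818e+02]
 [-0.0000e+00  2.8000e-01 -9.6000e-01  3.8554e+02]
 [ 0.0000e+00  0.0000e+00  0.0000e+00  1.0000e+00]]
{'box': [200.3, 162.2, 73.5, 77.8], 'score': 0.56}
{'box': [525.6, 190.7, 113.7, 90.4], 'score': 0.52}
```

View pics/w1.png

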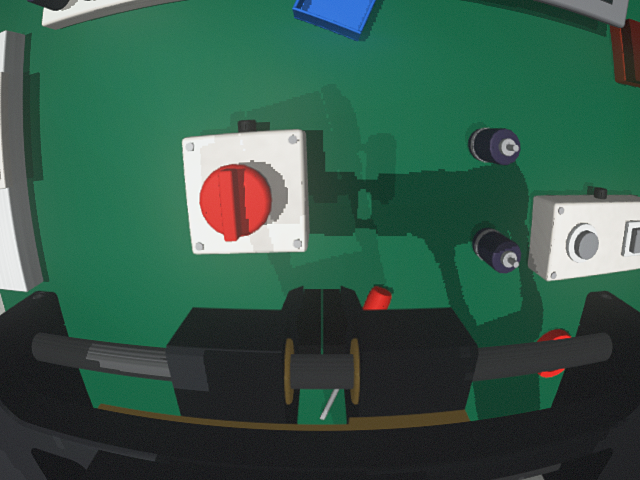

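The wrist picture shows the red head at about (235,201) with its bar running vertically from about (228,167) to (231,240). The white box top has corners at (183,140), (304,130), (307,250) and (192,254).

```bash
cat >> h.py <<'E'
def fat(c,u,v,z):
    K=np.array(c["intrinsics"]);T=np.array(c["T"]);p=np.array([(u-K[0,2]),(v-K[1,2])]);r=np.hypot(*p);a=r/K[0,0]
    d=T[:3,:3]@np.array([*(np.sin(a)*p/r),np.cos(a)]);o=T[:3,3];return (o+d*(z-o[2])/d[2]).round(1)
E
python3 - <<'E'
from h import *
c=capture("wrist");i=c["image"]
for u,v in((183,140),(304,130),(307,250),(192,254)): print("corner",fat(c,u,v,65))
m=((i[...,0]>100)&(i[...,1]<90)).astype(np.uint8);m[:150]=0;m[260:]=0;m[:,:190]=0;m[:,290:]=0
M=cv2.moments(m,True);print("head",M["m10"]/M["m00"],M["m01"]/M["m00"],fat(c,M["m10"]/M["m00"],M["m01"]/M["m00"],105))
for u,v in((228,167),(231,240)): print("bar",fat(c,u,v,122))
cv2.imwrite("pics/w1c.png",cv2.resize(i[150:260,185:305],(654,600),interpolation=cv2.INTER_CUBIC)[:,:,::-1])
E
```

```text
corner [622.6 299.4  65. ]
corner [627.4 190.8  65. ]
corner [520.7 188.8  65. ]
corner [516.  298.2  65. ]
head 232.5933133732535 200.20209580838323 [573.7 245.1 105. ]
bar [601.1 243.3 122. ]
bar [546.3 243.8 122. ]
```

View pics/w1c.png

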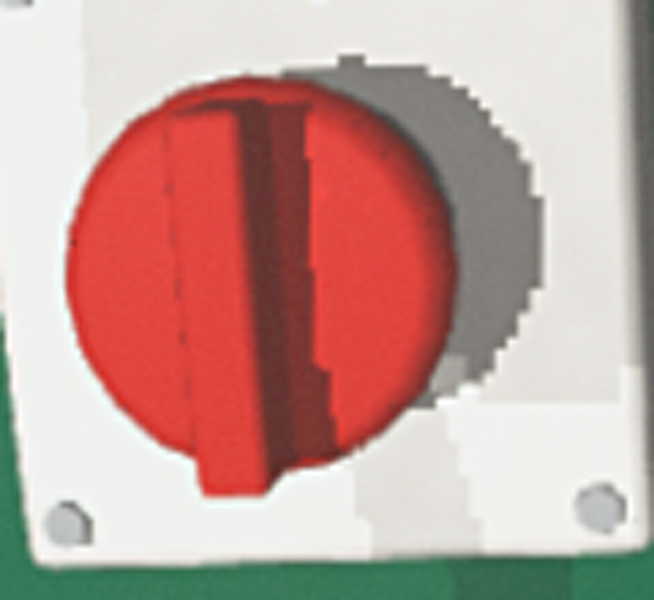

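The close-up shows the bar's top face from about (222.6,170.6) to (227.4,240). That puts the axis near (571.5, 246.5), in agreement with the top camera.

>>> arm_command --motion "0.028 0.085 -0.1 0 0;0.028 0.085 -0.1 0 0;0 0 -0.065 0 0;0 0 0 0 0;0 0 0 0 0"

```text
clock: 3.45
tcp_pos: [572.5, 243.9, 134.1]
eef_rot: [1.0, 0.0, 0.001, -0.0]
force: [1.0, 0.5, -1.0]
opening: 0.4
grasp_force: 0.0
```

Run:
```python
from h import *
s=sense();print(s["q"],s["tcp_pos"],s["force"])
```

```text
[ 3.62878765e-01  2.47876895e-01  1.82513089e+00 -1.73433328e-04
  1.06698664e+00  1.93291725e+00] [572.46204991 243.93904809 134.10136901] [ 1.03650326  0.45611354 -0.98896205]
```

>>> arm_command --motion "0 0.005 -0.015 0 0;0 0 -0.01 0 0;0 0 -0.01 0 0;0 0 -0.005 0 0;0 0 0 0 0"

```text
clock: 4.08
tcp_pos: [572.2, 247.0, 117.3]
eef_rot: [1.0, 0.001, 0.001, -0.0]
force: [-0.2, -1.7, 2.6]
opening: 0.9
grasp_force: 1.6
```

>>> arm_command --motion "0 0 -0.005 0 0;0 0 -0.005 0 0;0 0 0 0 0;0 0 0 0 0"

```text
clock: 4.58
tcp_pos: [572.1, 247.1, 112.9]
eef_rot: [1.0, 0.001, 0.0, -0.0]
force: [1.9, -1.3, 4.2]
opening: 0.3
grasp_force: 2.0
```

>>> arm_command --motion "0 0 -0.003 0 0;0 0 -0.003 0 0;0 0 0 0 0;0 0 0 0 0"

```text
clock: 5.08
tcp_pos: [572.3, 247.2, 112.3]
eef_rot: [1.0, 0.001, 0.001, -0.0]
force: [-1.5, -2.8, 12.3]
opening: 0.6
grasp_force: 6.1
```

>>> arm_command --motion "0 0 -0.004 0 0;0 0 0 0 0;0 0 0 0 0"

```text
clock: 5.45
tcp_pos: [572.5, 247.2, 112.1]
eef_rot: [1.0, 0.001, 0.001, -0.0]
force: [-4.7, -4.4, 19.2]
opening: 0.9
grasp_force: 9.4
```

>>> arm_command --motion "0 0 0.05 0 0;0 0 0.05 0 0;0.035 0.04 0 0 0;0.03 0.04 0 0 0;0 0 0 0 0"

```text
clock: 6.08
tcp_pos: [598.0, 279.9, 148.9]
eef_rot: [1.0, 0.002, 0.0, -0.0]
force: [-0.0, -0.8, 0.2]
opening: 0.3
grasp_force: 0.0
```

Run:
```python
from h import *
s=sense();print(s["tcp_pos"],s["force"])
c=capture("side");save(c,"s2.png");w=capture("wrist")
a=cv2.imread("pics/side1.png")[290:400,210:310];b=c["image"][290:400,210:310,::-1]
cv2.imwrite("pics/s2c.png",cv2.resize(np.hstack([a,b]),(800,440),interpolation=cv2.INTER_CUBIC))
```

```text
[598.00782058 279.90997703 148.89229399] [-0.03638898 -0.84644757  0.23132598]
```

View pics/s2c.png

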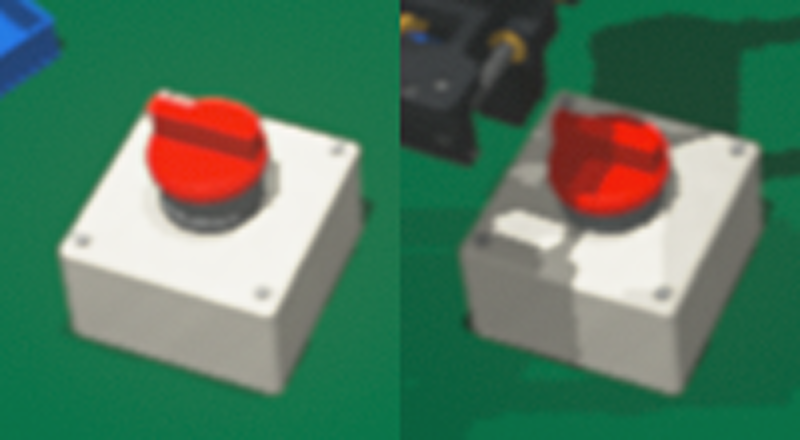

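The head sits lower than before at about (610,160), so it is latched. Next I lower the fingers beside the far end of the bar, above the disc.

>>> arm_command --motion "0 0 -0.06 0 0;0 0 -0.045 0 0;0 0 0 0 0;0 -0.015 0 0 0;0 -0.01 0 0 0"

```text
clock: 6.8
tcp_pos: [598.3, 268.8, 107.8]
eef_rot: [1.0, 0.001, 0.001, -0.0]
force: [-0.2, 0.5, -0.2]
opening: 0.7
grasp_force: 0.0
```

>>> arm_command --motion "0 -0.008 0 0 0;0 -0.008 0 0 0;0 -0.008 0 0 0;0 0 0 0 0"

```text
clock: 7.3
tcp_pos: [598.7, 259.4, 107.6]
eef_rot: [1.0, 0.001, 0.001, -0.0]
force: [2.6, 2.1, 1.7]
opening: 0.5
grasp_force: 1.7
```

>>> arm_command --motion "0 -0.008 0 0 0;0 -0.008 0 0 0;0 0 0 0 0"

```text
clock: 7.68
tcp_pos: [597.5, 252.5, 106.6]
eef_rot: [1.0, 0.001, -0.0, 0.0]
force: [1.7, 0.9, 2.8]
opening: 0.4
grasp_force: 1.4
```

Run:
```python
from h import *
w=capture("wrist");c=capture("side");s=sense();print(s["tcp_pos"],s["force"])
a=cv2.resize(c["image"][290:400,210:310],(400,440),interpolation=cv2.INTER_CUBIC);b=cv2.resize(w["image"][100:430,170:470],(400,440))
cv2.imwrite("pics/s3.png",np.hstack([a,b])[:,:,::-1])
```

```text
[597.65346719 252.76889521 106.64401093] [1.3826595  2.34275548 3.50724849]
```

View pics/s3.png

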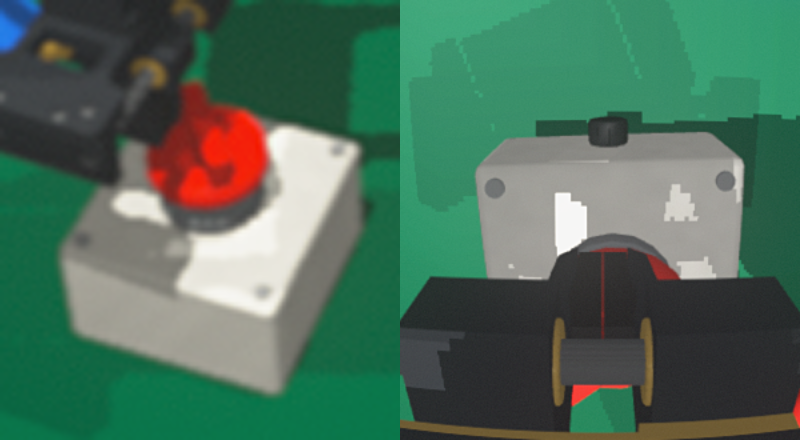

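The head has turned and seems to have sprung out, with the disc at about (208,152). I'll push a bit further, then back off and check.

>>> arm_command --motion "0 -0.006 0.002 0 0;0 0 0.002 0 0;0 0 0 0 0"

```text
clock: 8.15
tcp_pos: [597.6, 251.2, 108.3]
eef_rot: [1.0, 0.001, -0.0, -0.0]
force: [0.7, 4.1, 2.5]
opening: 0.8
grasp_force: 2.1
```

>>> arm_command --motion "0 0.03 0.003 0 0;0 0.05 0 0 0;0 0.03 0 0 0;0 0 0.13 0 0;0 0 0.13 0 0"

```text
clock: 8.78
tcp_pos: [596.3, 295.1, 212.8]
eef_rot: [1.0, 0.002, -0.002, 0.001]
force: [0.5, 0.3, -0.3]
opening: 0.2
grasp_force: 0.0
```

Run:
```python
from h import *
c=capture("side");t=capture("top");w=capture("wrist");s=sense();print(s["tcp_pos"],s["force"])
a=cv2.imread("pics/side1.png")[290:400,210:310];b=c["image"][290:400,210:310,::-1]
cv2.imwrite("pics/s4.png",cv2.resize(np.hstack([a,b]),(800,440),interpolation=cv2.INTER_CUBIC))
```

```text
[599.70709981 296.32721695 217.94550635] [ 0.62476809 -0.73583418 -0.48004257]
```

View pics/s4.png

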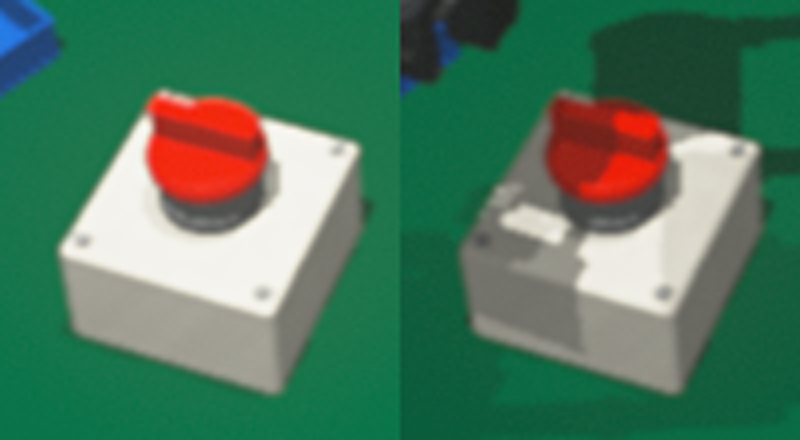

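The right half shows the head fully out and turned back, matching the start. Next is the reset button.

>>> arm_command --motion "-0.0185 -0.14 0 0 0;-0.0185 -0.14 0 0 0;-0.0185 -0.14 0 0 0;-0.0185 -0.14 0 0 0;-0.0185 -0.14 0 0 0"

```text
clock: 9.55
tcp_pos: [558.9, 13.3, 211.4]
eef_rot: [1.0, 0.002, -0.002, 0.0]
force: [0.9, -0.4, -0.6]
opening: 0.3
grasp_force: 0.0
```

>>> arm_command --motion "-0.0185 -0.14 0 0 0;-0.0185 -0.14 0 0 0;-0.0185 -0.10 0 0 0;0 0 0 0 0;0 0 0 0 0"

```text
clock: 10.18
tcp_pos: [537.8, -136.6, 212.1]
eef_rot: [1.0, 0.001, -0.001, -0.001]
force: [-0.5, -0.0, -0.4]
opening: 0.4
grasp_force: 0.0
```

Run:
```python
from h import *
w=capture("wrist");s=sense();print(s["tcp_pos"],s["force"])
for l in("reset_top","start_top"):
    for r in find_in("wrist",l)[:2]:
        b=r["box"];print(l,r,fat(w,b[0]+b[2]/2,b[1]+b[3]/2,66))
cv2.imwrite("pics/w5.png",w["image"][:,:,::-1])
```

```text
[ 538.0852178  -136.21641514  212.40187813] [0.24097238 0.14918438 0.60135178]
reset_top {'box': [390.1, 213.4, 35.9, 39.9], 'score': 0.71} [ 532.5 -208.8   66. ]
start_top {'box': [273.6, 219.7, 40.5, 44.3], 'score': 0.7} [ 524.8 -114.1   66. ]
```

View pics/w5.png

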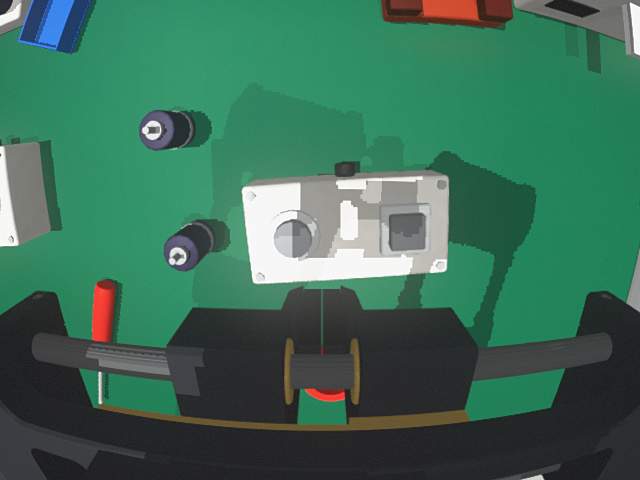

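The picture shows the square reset at (408,233) and the round start at (294,240), both agreeing with the top camera. The target is (532.5,-208).

>>> arm_command --motion "-0.007 -0.09 0 0 0;-0.007 -0.09 0 0 0;0 0 -0.15 0 0;0 0 -0.15 0 0;0 0 -0.02 0 0"

```text
clock: 10.95
tcp_pos: [529.1, -206.6, 80.6]
eef_rot: [1.0, 0.002, -0.005, -0.002]
force: [-0.4, 0.9, -0.0]
opening: 0.8
grasp_force: 0.0
```

>>> arm_command --motion "0 0 0 0 0;0 0 0 0 0"

```text
clock: 11.2
tcp_pos: [535.4, -210.0, 88.6]
eef_rot: [1.0, 0.002, 0.002, 0.001]
force: [-0.2, 1.0, 1.5]
opening: 0.3
grasp_force: 0.0
```

>>> arm_command --motion "-0.006 0.005 -0.03 0 0;0 0 -0.015 0 0;0 0 -0.005 0 0;0 0 0 0 0;0 0 0 0 0"

```text
clock: 11.82
tcp_pos: [530.5, -207.3, 65.7]
eef_rot: [1.0, 0.001, -0.0, -0.0]
force: [-0.8, 1.2, 3.1]
opening: 0.2
grasp_force: 1.4
```

>>> arm_command --motion "0 0 -0.005 0 0;0 0 -0.005 0 0;0 0 -0.004 0 0;0 0 0 0 0;0 0 0 0 0"

```text
clock: 12.45
tcp_pos: [530.7, -207.4, 62.2]
eef_rot: [1.0, 0.001, -0.0, -0.0]
force: [-6.6, 4.3, 17.7]
opening: 0.4
grasp_force: 9.0
```

>>> arm_command --motion "0 0 0.03 0 0;0 0 0.08 0 0;0 0 0.12 0 0;0 0 0.12 0 0;0 0 0 0 0"

```text
clock: 13.08
tcp_pos: [533.6, -209.0, 204.9]
eef_rot: [1.0, 0.001, 0.004, 0.002]
force: [0.0, 0.1, -0.3]
opening: 0.4
grasp_force: 0.0
```

>>> arm_command --motion "0 0 0 0 0;0 0 0 0 0;0 0 0 0 0"

```text
clock: 13.45
tcp_pos: [529.5, -207.0, 198.0]
eef_rot: [1.0, 0.001, -0.001, -0.001]
force: [-0.3, 0.7, -1.0]
opening: 0.3
grasp_force: 0.0
```

Run:
```python
from h import *
s=sense();print(s["tcp_pos"],s["force"],abs(s["dq"]).max())
a=cv2.imread("pics/side1.png");c=capture("side")["image"][:,:,::-1]
d=np.abs(a.astype(int)-c).max(2);print("motor/button diffs",d[250:290,280:300].mean(),d[204:218,350:366].mean())
for l in("motor_a","stop_top","reset_top"): print(l,[(np.round(r["box"]),round(r["score"],2)) for r in find_in("side",l)[:3]])
print(job_done())
```

```text
[ 529.52202148 -206.98067245  197.99300634] [-0.32894151  0.71365888 -0.99070256] 0.010000500029772997
motor/button diffs 2.08 63.00892857142857
motor_a [(array([328., 258.,  18.,  30.]), 0.93), (array([283., 248.,  16.,  34.]), 0.73)]
stop_top [(array([246., 315.,  31.,  24.]), 0.79)]
reset_top []
the job is handed in; nothing more can be done
None
```

I latched the stop head, released it by turning it clockwise, then pressed the reset button to its hard stop and let it go; the job is handed in at about 13.5 s. Pictures confirmed the latch and the release, but the arm hid the reset button in the last one, so its spring-back was not seen.

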